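# Spin-check a plate turntable and park it on its index

## Task

Flick the turntable's wheel with a fingertip, for instance against one of its black pegs, so that it spins freely, either way round, and let the red mark run past the green index plate at least once with nothing touching the wheel. Then brake the wheel with a fingertip so that it stops with the red mark in front of the green index plate, within the plate's width, and take the finger away. Do not touch the petri dish, and leave everything else on the bench standing where it is.

Things in the scene. Friction and masses are not known exactly. Their poses are not given: they have to be found in the camera images.
- turntable: hand-spun plate turntable bolted to the bench; origin: centre of its underside, on the bench and on the wheel's upright axis. Grey round foot carrying a free wheel: a white disc, radius 112 mm, 8 mm thick, flat top 60 mm above the bench; the top is bare from 62 to 110 mm from the axis. On its own -x side an arm of the foot carries the green index plate
- disc (a joint): angle of the free wheel, rad, unlimited, counts on over whole turns, grows counter-clockwise seen from above; 0 and every whole turn (6.283): red mark at the middle of the green index plate. Runs very lightly: flicked to 5 rad/s it coasts several turns, slowing over 15 s or so; a fingertip pressing its top with a few newtons stops it almost at once
- red_mark (a point): outer end of the red mark, a painted red bar 9 mm wide running radially over the disc's top from 64 to 111 mm from the axis; this point lies on it 108 mm from the axis, on the disc's top; it turns with the wheel
- peg_top (a point): middle of the top of one of four equal black pegs standing on the disc round the dish: 10 mm thick, 36 mm tall (tops 96 mm above the bench), centred 54 mm from the axis, every 90 degrees; this one is 45 degrees counter-clockwise (from above) of the red mark; turns with the wheel
- index_plate (a point): middle of the edge that faces the disc, on top of the green index plate, 117 mm from the axis. The plate is 44 mm wide along the rim, reaches from 117 to 141 mm from the axis, its top level with the disc's; fixed, does not turn
- dish: brown covered petri dish, 81 mm across, 12 mm high at most, lying loose on the middle of the disc between the four pegs. Origin: centre of its underside
- tip_box: loose bystander: closed pipette tip box, clear blue lid, 85 x 112 x 76 mm, standing on the bench. Origin: centre of its underside
- red_bottle: loose bystander: white bottle with red cap, 57 mm across, 107 mm tall, standing on the bench. Origin: centre of its underside
- tall_vial: loose bystander: small vial with dark blue cap, 22 mm across, 78 mm tall, standing on the bench. Origin: centre of its underside
- rack_box: loose bystander: white rack box with clear pink lid, 91 x 96 x 93 mm, standing on the bench. Origin: centre of its underside
- white_bottle: loose bystander: white bottle with white cap, 61 mm across, 126 mm tall, standing on the bench. Origin: centre of its underside
- small_vial: loose bystander: small vial with dark blue cap, 18 mm across, 48 mm tall, standing on the bench. Origin: centre of its underside
Not all that is in view belongs to the job. What is meant by the dish is not orange, and is the smaller of those in its own colour.

How it is judged:
On the way, in this order (a step that is already met when the one before it is completed fails the run):
1. the wheel, untouched, is still turning (over 0.4 rad/s) when the red mark has run past the index plate and 1 rad beyond it ((value of joint disc above 7.2832 rad or value of joint disc below -1 rad) and (velocity of joint disc above 0.4 rad/s or velocity of joint disc below -0.4 rad/s) and contact force between the fingers and turntable below 0.1 N), for 0.1 s.
2. the fingers press on the wheel and it stands still with the red mark in front of the index plate (y of red_mark in the frame of turntable between -0.022 and 0.022 m and x of red_mark in the frame of turntable below -0.09 m and velocity of joint disc between -0.1 and 0.1 rad/s and contact force between the fingers and turntable above 0.3 N), for 0.1 s.
At the end, for the whole second after the job is handed in: the wheel stands still with the red mark's centre line within the green index plate's width (22 mm either side of its middle), braked there by the fingers; the dish still lies between its pegs, within 20 mm of the middle (y of red_mark in the frame of turntable between -0.022 and 0.022 m and x of red_mark in the frame of turntable below -0.09 m and velocity of joint disc between -0.05 and 0.05 rad/s and horizontal distance between dish and turntable below 0.02 m and height (world z) of dish below 0.07 m); the robot touches nothing.
It fails at once if the petri dish is touched by the fingers, lifted or thrown out of the middle (contact force between the fingers and dish above 0.5 N or height (world z) of dish above 0.075 m or horizontal distance between dish and turntable above 0.02 m).
It fails at once if something else on the bench is pushed away, lifted (more than 30 mm) or tipped over (distance of any of tip_box, red_bottle, tall_vial, rack_box, white_bottle, small_vial from where it was at the start of the episode above 0.03 m or angle between any of tip_box, red_bottle, tall_vial, rack_box, white_bottle, small_vial's own z axis and vertical above 0.5 rad).
It also fails if it takes over 50 s, if anything falls off the work surface, if the arm or the gripper's body presses on something with over 40 N, if the wrist force passes 120 N, or if a joint passes its speed limit or range.

## Robot

A 7-joint arm with a two-finger parallel gripper is mounted at the origin on a cart in front of the work surface, level with it; the furniture and walls round the work are solid. World frame = base frame: x ahead of the robot, y to its left, z up, the work surface at z = 0. Lengths are in m, angles in rad, forces in N, time in s.
With the tool pointing down it reaches from about 0.4 to 0.85 m from the base axis. Payload 4.5 kg.
Tool frame: the origin (TCP) lies between the finger pads; the fingertips stand ahead of it and the grasp point (between the pads) lies 5 mm behind it (bot.finger_overhang is the z of the fingertips in the tool frame, in m); z points along the fingers, y is the line along which they close (so a half turn about z gives the same grasp; the last joint's range is limited). The gripper opens to 85 mm and grips with 20 to 120 N. Pads are 22 mm wide; open, the fingers measure 114 mm over their backs; the gripper's body (76 mm by 85 mm) begins 54 mm behind the grasp point. The pads swing forward as they close: fully open they stand 13 mm farther back than shut.
Start: joints at [1.335, 0.689, -0.195, 1.565, 0.157, 0.902, -0.215], TCP at [0.167, -0.602, 0.245] pointing down, gripper open.
Joint ranges: [-3.01, 3.01], [-0.46, 2.08], [-1.47, 1.51], [0.13, 2.56], [-1, 4.14], [0.04, 2.09], [-2.66, 2.66]. Speed limits (rad/s): [2.57, 2.57, 3.14, 3.14, 3.14, 3.14, 3.14].

## Interface

Orientations are given as [roll, pitch, yaw] about the fixed x, y, z axes, in that order (R = Rz(yaw) Ry(pitch) Rx(roll)).
In Python, from plant import bot gives the robot as it stands.
- The arm moves only by the tool send_rows, never from a script. Its argument "steps" is a list that holds one entry, the list of rows, each a list of 7 numbers: the turn, a rotation vector about the tool's x, y, z in units of 6 degrees (1.0 is 6 degrees), then the shift along the tool's x, y, z in units of 25 mm (1.0 is 25 mm), then the closure, from 0 (fully open) to 1 (shut). A call has 1 to 12 rows; each row is the pose to reach, as a shift and turn from the pose commanded when the call began, along the tool's axes at that moment; what a row does not reach only later rows make up. A row lasts 1/12 s, in which the tool goes at most 41.7 mm and 7.16 degrees, less where a joint would pass 70% of its speed; a pose out of reach is approached as far as the arm can. A call with a gripper value outside its range is refused whole. The fingers move at their own pace and stop on an object; the grip force is fixed at half the most. Time passes only in rows, so rows that repeat a pose let the fingers close. It gives the time, the measured TCP pose, the force, the opening and the grip force at its end, in the units of the state.
- bot.read_state(): the state, without advancing time (a new reading comes with each control period).
- bot.grab_frame(name): name is "side" or "top"; returns (picture, depth): 384x512x3 uint8, red, green, blue; 384x512 float32, m along the optical axis (not along the pixel's ray), 0 where there is no reading.
- bot.calibration(name): a dict with "fx", "fy", "cx", "cy" (pixels), "R" (3x3) and "t" (3): a world point X has camera coordinates R X + t. Camera axes: x right, y down, z forward; pixel columns grow to the right and rows downward; lengths in m; the calibration is good to about 2 mm. A picture is of the moment at which its call begins. calibration takes no time and is no camera call.
- bot.hand_in(): hands the job in; it is judged then, once.
The state is a dict: "time_s": time; "joint_pos": joint angles; "dq": joint speeds; "tau": joint torques, N m; "tcp_pos": TCP position; "eef_rot": TCP orientation; "wrist_force": force on the tool from outside, world axes, zero at the start; "moment": the same for the moment, N m; "grip_width": finger opening in m; "gripper_force": force on a finger pad.
Only numpy, scipy, OpenCV 4.12 (cv2) and the standard library are available. Lean on these libraries where they do the work, as an engineer would, in place of code of your own. Each camera call takes 0.05 s, during which the arm holds its last target. There are 200 camera calls.

## Working session

There is one attempt and no reset: what is moved stays moved. The work goes in short steps, Python scripts to look and compute and a tool call to move; the robot and the scene stay as the last step left them, time stands still between calls to the robot, and variables do not carry over. Pictures are saved under pics/ and viewed, at most 10 in all, crops included, and the job is handed in when it is done.

Besides the shell and the picture viewer there is one more tool, called after ">>>" as name(argument=value, ...), one argument or row to a line, values as JSON. send_rows: Moves the arm, as the interface text tells. Its arguments: {"type":"object","properties":{"steps":{"type":"array"}},"required":["steps"]}

```bash
mkdir -p pics
python3 - <<'E'
from plant import bot
import cv2
for n in("top","side"):
    p,d=bot.grab_frame(n); cv2.imwrite(f"pics/{n}0.png",p[:,:,::-1])
    c=bot.calibration(n);print(n,c)
s=bot.read_state();print(s,bot.finger_overhang)
E
```

```text
top {'fx': 481.7074847894505, 'fy': 481.7074847894505, 'cx': 240.4701496473241, 'cy': 195.74810141312, 'R': array([[-0.01436731, -0.99981859, -0.01250505],
       [-0.99760129,  0.01518016, -0.06753687],
       [ 0.06771445,  0.01150473, -0.99763841]]), 't': array([0.01603505, 0.59805939, 1.42613467])}
side {'fx': 371.26833108977087, 'fy': 371.26833108977087, 'cx': 255.20171294594724, 'cy': 194.47571397819684, 'R': array([[ 0.97453737, -0.2233764 , -0.01949113],
       [-0.11456214, -0.42130598, -0.8996537 ],
       [ 0.19274967,  0.8789791 , -0.4361689 ]]), 't': array([-0.57072399,  0.13625457,  1.08684643])}
{'time_s': 0.1, 'joint_pos': array([ 1.33479109,  0.68989222, -0.19451633,  1.56626975,  0.15732   ,
        0.90249868, -0.21507085]), 'dq': array([ 1.68439407e-03, -1.94860347e-03,  7.03314237e-04, -1.02949694e-03,
        1.07557303e-03, -2.10376670e-04,  3.93633694e-05]), 'tau': array([-3.39673155e-03, -5.40599942e+01, -1.27136763e+00, -1.58985257e+01,
        9.42946644e-03,  4.38964023e-03, -9.08631932e-06]), 'tcp_pos': array([ 0.16638818, -0.60185099,  0.24456114]), 'eef_rot': array([-3.13992356e+00,  1.42149261e-04,  2.69923990e-01]), 'wrist_force': array([-0.49437644,  0.699786  , -0.32972194]), 'moment': array([ 0.0265553 ,  0.01442734, -0.08203109]), 'gripper_force': 0.0, 'grip_width': 0.08547879406382668} 0.014
```

View pics/top0.png

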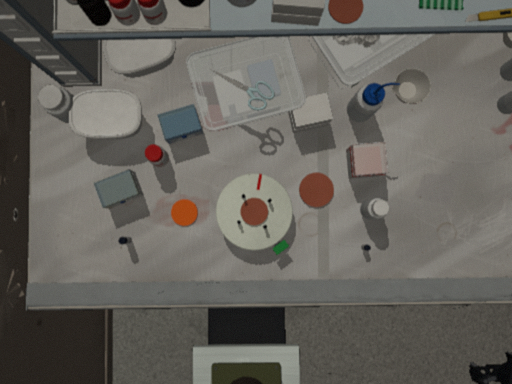

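View pics/side0.png

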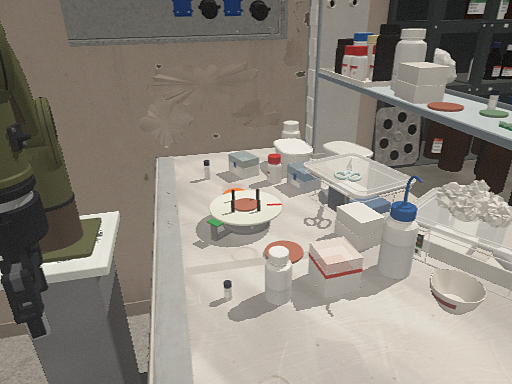

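```bash
cat > h.py <<'E'
from plant import bot
import cv2, numpy as np
C=bot.calibration("top")
def w(u,v,z):
    r=C["R"].T@np.array([(u-C["cx"])/C["fx"],(v-C["cy"])/C["fy"],1]); o=-C["R"].T@C["t"]
    return o+r*(z-o[2])/r[2]
def pix(X):
    c=C["R"]@np.array(X)+C["t"]; return C["fx"]*c[0]/c[2]+C["cx"],C["fy"]*c[1]/c[2]+C["cy"]
E
python3 - <<'E'
from h import *
p=cv2.imread("pics/top0.png"); c=cv2.resize(p[160:270,130:280+130-20],None,fx=3,fy=3,interpolation=cv2.INTER_CUBIC)[:, :800]
cv2.imwrite("pics/crop0.png",c)
hsv=cv2.cvtColor(p,cv2.COLOR_BGR2HSV)
def cen(m,z,b):
    y,x=np.nonzero(m[b[1]:b[3],b[0]:b[2]]);print(len(x),x.mean()+b[0],y.mean()+b[1],w(x.mean()+b[0],y.mean()+b[1],z))
g=cv2.inRange(hsv,(45,100,40),(80,255,255)); cen(g,.06,(260,230,300,265))
r=cv2.inRange(hsv,(0,150,80),(8,255,255))|cv2.inRange(hsv,(172,150,80),(180,255,255)); cen(r,.06,(250,168,270,195))
m=cv2.inRange(hsv,(0,0,130),(180,90,255))
for (u,v) in [(244,196),(270,200),(239,222),(265,228)]: print(w(u,v,.09))
E
```

```text
125 280.2 246.792 [ 0.44561899 -0.10621137  0.06      ]
33 258.7878787878788 181.5151515151515 [ 0.63644008 -0.04744077  0.06      ]
[ 0.59262679 -0.00369174  0.09      ]
[ 0.58005839 -0.07771279  0.09      ]
[0.51865298 0.01164613 0.09      ]
[ 0.50054568 -0.06203321  0.09      ]
```

View pics/crop0.png

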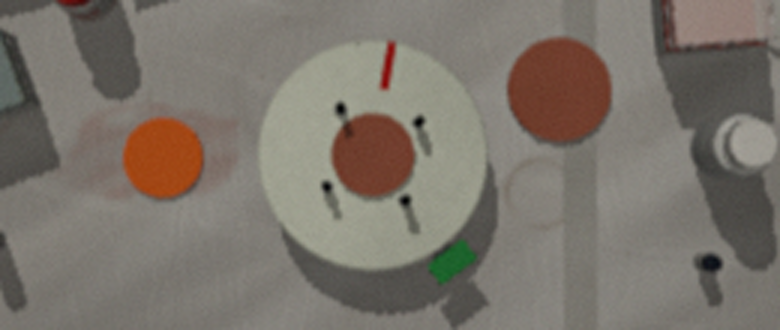

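Brown candidates: crop (373,155), i.e. frame (254,212), on the disc and about 81 mm wide. The larger one at (316,190) lies on the bench. The one on the disc is the dish. The orange one at (184,213) is not it. The wheel centre is about (0.548,-0.034), the index plate is at -145° and the red mark at -9°. The pegs are at 35°, -54°, 122° and 210°. I'll fly over now.

>>> send_rows(
  steps=[
    [[0,0,0.3,1.2,-1,0,1],[0,0,0.6,2.6,-2.1,0,1],[0,0,1,4,-3.2,0,1],[0,0,1.4,5.4,-4.3,0,1],[0,0,1.8,6.7,-5.4,0,1],[0,0,2.2,8,-6.5,0,1],[0,0,2.58,9.3,-7.6,0,1],[0,0,2.58,10.6,-8.6,0,1],[0,0,2.58,11.8,-9.6,0,1],[0,0,2.58,12.8,-10.4,0,1],[0,0,2.58,13.5,-10.9,0,1],[0,0,2.58,13.5,-10.9,0,1]],
  ],
)

```text
time_s: 1.1
tcp_pos: [0.4233, -0.244, 0.2452]
eef_rot: [-3.139, -0.003, 0.01]
wrist_force: [0.9, -0.4, 0.9]
grip_width: 0.0001
gripper_force: 0.0
```

>>> send_rows(
  steps=[
    [[0,0,0,0.3,-1.4,0,1],[0,0,0,0.6,-2.9,0.2,1],[0,0,0,0.9,-4.4,0.5,1],[0,0,0,1.2,-5.9,0.8,1],[0,0,0,1.5,-7.4,1.1,1],[0,0,0,1.8,-8.8,1.4,1],[0,0,0,2.0,-10,1.7,1],[0,0,0,2.1,-10.6,1.8,1],[0,0,0,2.1,-10.8,1.8,1],[0,0,0,2.1,-10.8,1.8,1]],
  ],
)

```text
time_s: 1.93
tcp_pos: [0.4716, 0.0207, 0.2001]
eef_rot: [3.141, 0.001, 0.002]
wrist_force: [0.4, -1.1, 0.5]
grip_width: 0.0001
gripper_force: 0.0
```

Run:
```python
from h import *
s=bot.read_state();print(s["time_s"],s["tcp_pos"],s["eef_rot"])
t,_=bot.grab_frame("top"); q,_=bot.grab_frame("side")
a=cv2.resize(t[150:280,170:340,::-1],(510,390)); b=cv2.resize(q[120:260,190:310,::-1],None,fx=2.4,fy=2.4)
out=np.zeros((400,800,3),np.uint8); out[:390,:510]=a; out[:b.shape[0],510:510+b.shape[1]]=b[:400]
cv2.imwrite("pics/hov.png",out)
```

```text
1.9333 [0.47162665 0.02072918 0.20006486] [3.14138969e+00 7.86256775e-04 1.68217465e-03]
```

View pics/hov.png

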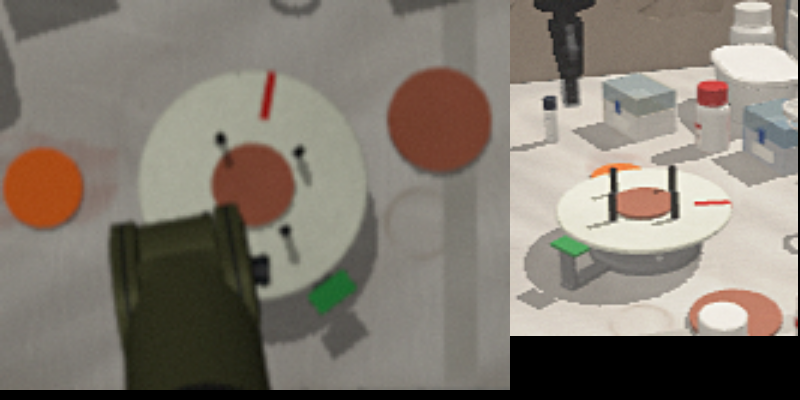

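>>> send_rows(
  steps=[
    [[0,0,0,0,0,1,1],[0,0,0,0,0,2.2,1],[0,0,0,0,0,3.3,1],[0,0,0,0,0,4,1],[0,0,0,0,0,4.25,1],[0,0,0,0,0,4.25,1]],
  ],
)

```text
time_s: 2.53
tcp_pos: [0.4711, 0.0182, 0.0932]
eef_rot: [3.14, 0.002, -0.003]
wrist_force: [-0.2, -0.0, 0.1]
grip_width: 0.0001
gripper_force: 0.0
```

>>> send_rows(
  steps=[
    [[0,0,0,0.35,0,0,1],[0,0,0,0.7,0,0,1],[0,0,0,0.95,0,0,1],[0,0,0,1.15,0,0,1],[0,0,0,1.35,0,0,1],[0,0,0,1.65,0,0,1],[0,0,0,2.05,0,0,1],[0,0,0,2.55,0,0,1],[0,0,0,3.1,0,0,1],[0,0,0,3.3,0,-1,1],[0,0,0,3.3,0,-2.5,1],[0,0,0,3.3,0,-3,1]],
  ],
)

```text
time_s: 3.53
tcp_pos: [0.5571, 0.02, 0.1728]
eef_rot: [-3.141, -0.006, -0.001]
wrist_force: [1.1, -0.5, 0.7]
grip_width: 0.0001
gripper_force: 0.0
```

```bash
cat > track.py <<'E'
from h import *
c0=np.array([.548,-.034]); S=bot.calibration("side")
def wc(C,u,v,z):
    r=C["R"].T@np.array([(u-C["cx"])/C["fx"],(v-C["cy"])/C["fy"],1]); o=-C["R"].T@C["t"]; return (o+r*(z-o[2])/r[2])[:2]
def ang(n):
    t=bot.read_state()["time_s"]; p,_=bot.grab_frame(n); h=cv2.cvtColor(p,cv2.COLOR_RGB2HSV)
    m=cv2.inRange(h,(0,150,80),(6,255,255))|cv2.inRange(h,(174,150,80),(180,255,255))
    k=[]; 
    for v,u in np.argwhere(m>0):
        x=wc(C if n=="top" else S,u,v,.06)-c0; r=np.hypot(*x)
        if .068<r<.114: k.append(x)
    if len(k)<8: return t,len(k),None
    a=np.mean(k,0); return t,len(k),round(float((np.degrees(np.arctan2(a[1],a[0]))+145)%360),1)
E
python3 - <<'E'
from track import *
for i in range(4): print(ang("side"),ang("top"))
p,_=bot.grab_frame("top");q,_=bot.grab_frame("side")
out=np.zeros((390,800,3),np.uint8); out[:,:510]=cv2.resize(p[150:280,170:340,::-1],(510,390)); out[:336,510:798]=cv2.resize(q[120:260,190:310,::-1],(288,336)); cv2.imwrite("pics/spin.png",out)
print(bot.read_state()["tcp_pos"])
E
```

```text
(3.5333, 11, 36.9) (3.5833, 24, 28.7)
(3.6333, 10, 17.9) (3.6833, 21, 9.9)
(3.7333, 13, 359.5) (3.7833, 25, 351.2)
(3.8333, 16, 341.4) (3.8833, 0, None)
[0.55382433 0.02014445 0.16815534]
```

View pics/spin.png

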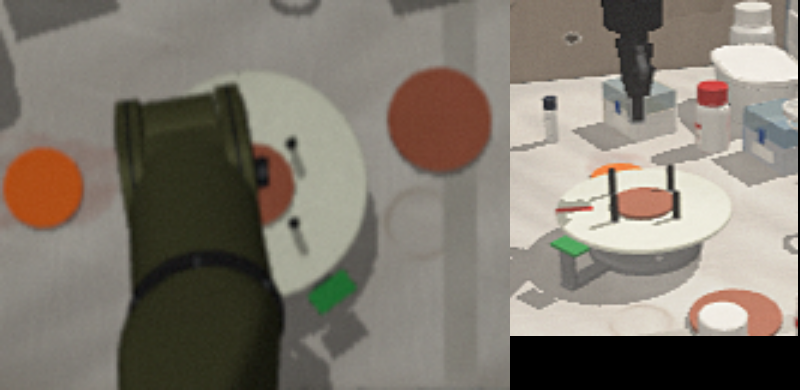

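>>> send_rows(
  steps=[
    [[0,0,0,-0.1,-0.6,0,1],[0,0,0,-0.2,-1.2,0,1],[0,0,0,-0.25,-1.28,0.8,1],[0,0,0,-0.25,-1.28,1.9,1],[0,0,0,-0.25,-1.28,2.9,1],[0,0,0,-0.25,-1.28,3.4,1],[0,0,0,-0.25,-1.28,3.5,1],[0,0,0,-0.25,-1.28,3.5,1],[0,0,0,-0.25,-1.28,3.5,1]],
  ],
)

```text
time_s: 4.78
tcp_pos: [0.5486, 0.0521, 0.0819]
eef_rot: [3.142, -0.001, -0.0]
wrist_force: [0.3, 0.7, 0.4]
grip_width: -0.0002
gripper_force: 0.0
```

Run:
```python
from track import *
for i in range(6): print(ang("side"),ang("side"),ang("side"),ang("side"))
s=bot.read_state();print(s["tcp_pos"],s["wrist_force"])
```

```text
(4.7833, 8, 188.6) (4.8333, 8, 181.3) (4.8833, 11, 173.7) (4.9333, 14, 166.3)
(4.9833, 14, 159.3) (5.0333, 15, 151.7) (5.0833, 16, 144.1) (5.1333, 13, 136.5)
(5.1833, 20, 129.2) (5.2333, 15, 122.4) (5.2833, 17, 115.2) (5.3333, 15, 108.2)
(5.3833, 15, 100.7) (5.4333, 14, 93.6) (5.4833, 15, 87.0) (5.5333, 17, 79.4)
(5.5833, 14, 72.5) (5.6333, 12, 65.6) (5.6833, 13, 58.5) (5.7333, 13, 51.6)
(5.7833, 9, 44.7) (5.8333, 12, 37.7) (5.8833, 13, 31.1) (5.9333, 13, 24.4)
[0.54813417 0.05217237 0.08153811] [ 0.24026188 -0.12545359  0.53611592]
```

>>> send_rows(
  steps=[
    [[0,0,0,0,0,0,1],[0,0,0,0,0,0,1],[0,0,0,0,0,0,1],[0,0,0,0,0,0,1],[0,0,0,0,0,0,1],[0,0,0,0,0,0,1],[0,0,0,0,0,0,1],[0,0,0,0,0,0,1],[0,0,0,0,0,0,1],[0,0,0,0,0,0,1],[0,0,0,0,0,0,1],[0,0,0,0,0,0,1]],
  ],
)

```text
time_s: 6.98
tcp_pos: [0.5481, 0.0521, 0.0815]
eef_rot: [3.141, -0.0, -0.0]
wrist_force: [-0.4, -0.5, 0.2]
grip_width: -0.0005
gripper_force: 0.0
```

>>> send_rows(
  steps=[
    [[0,0,0,0,0,0,1],[0,0,0,0,0,0,1],[0,0,0,0,0,0,1],[0,0,0,0,0,0,1],[0,0,0,0,0,0,1],[0,0,0,0,0,0,1],[0,0,0,0,0,0,1],[0,0,0,0,0,0,1],[0,0,0,0,0,0,1],[0,0,0,0,0,0,1],[0,0,0,0,0,0,1],[0,0,0,0,0,0,1]],
  ],
)

```text
time_s: 7.98
tcp_pos: [0.5481, 0.0521, 0.0815]
eef_rot: [3.142, -0.0, -0.0]
wrist_force: [0.3, 0.5, -0.3]
grip_width: 0.0003
gripper_force: 0.0
```

>>> send_rows(
  steps=[
    [[0,0,0,0,0,0,1],[0,0,0,0,0,0,1],[0,0,0,0,0,0,1],[0,0,0,0,0,0,1],[0,0,0,0,0,0,1],[0,0,0,0,0,0,1],[0,0,0,0,0,0,1],[0,0,0,0,0,0,1],[0,0,0,0,0,0,1],[0,0,0,0,0,0,1],[0,0,0,0,0,0,1],[0,0,0,0,0,0,1]],
  ],
)

```text
time_s: 8.98
tcp_pos: [0.5481, 0.0521, 0.0815]
eef_rot: [3.141, 0.0, -0.0]
wrist_force: [0.5, 0.3, 0.4]
grip_width: 0.0002
gripper_force: 0.0
```

>>> send_rows(
  steps=[
    [[0,0,0,0,0,0,1],[0,0,0,0,0,0,1],[0,0,0,0,0,0,1],[0,0,0,0,0,0,1],[0,0,0,0,0,0,1],[0,0,0,0,0,0,1],[0,0,0,0,0,0,1],[0,0,0,0,0,0,1],[0,0,0,0,0,0,1],[0,0,0,0,0,0,1],[0,0,0,0,0,0,1],[0,0,0,0,0,0,1]],
  ],
)

```text
time_s: 9.98
tcp_pos: [0.5481, 0.0521, 0.0815]
eef_rot: [3.142, -0.0, -0.0]
wrist_force: [-0.2, -0.1, 0.3]
grip_width: -0.0002
gripper_force: 0.0
```

Run:
```python
from track import *
for i in range(5): print(ang("side"),ang("side"),ang("side"))
```

```text
(9.9833, 17, 7.6) (10.0333, 17, 4.2) (10.0833, 18, 1.3)
(10.1333, 15, 358.5) (10.1833, 17, 355.1) (10.2333, 16, 352.1)
(10.2833, 17, 348.8) (10.3333, 17, 346.0) (10.3833, 16, 343.1)
(10.4333, 17, 340.2) (10.4833, 14, 337.3) (10.5333, 17, 334.5)
(10.5833, 16, 331.7) (10.6333, 16, 328.8) (10.6833, 16, 325.9)
```

The wheel passed the plate untouched, but it won't coast the remaining 325° to reach it again. I'll brake it here, which also gives me the brake's delay, and then flick it again.

>>> send_rows(
  steps=[
    [[0,0,0,0,0,0.36,1],[0,0,0,0,0,0.42,1],[0,0,0,0,0,0.42,1]],
  ],
)

```text
time_s: 10.98
tcp_pos: [0.552, 0.0522, 0.0739]
eef_rot: [-3.141, -0.009, -0.001]
wrist_force: [-0.4, -0.1, 25.7]
grip_width: -0.0004
gripper_force: 13.0
```

Run:
```python
from track import *
for i in range(2): print(ang("side"),ang("side"),ang("side"))
s=bot.read_state();print(s["tcp_pos"],s["wrist_force"])
```

```text
(10.9833, 17, 317.1) (11.0333, 16, 317.2) (11.0833, 17, 317.4)
(11.1333, 16, 317.2) (11.1833, 16, 317.2) (11.2333, 16, 317.2)
[0.55170864 0.05222352 0.07387976] [-1.06298046 -0.53356526 24.89593541]
```

Stopped 6° after the command, so the brake delay is about 0.1 s. A peg now sits at 127°, so I can repeat the same flick a little more softly.

>>> send_rows(
  steps=[
    [[0,0,0,0,0,-1,1],[0,0,0,0,0,-2,1],[0,0,0,-0.8,0.3,-2,1],[0,0,0,-1.8,0.8,-2,1],[0,0,0,-2.7,1.2,-2,1],[0,0,0,-3.1,1.3,-1.8,1],[0,0,0,-3.1,1.3,-1.2,1],[0,0,0,-3.1,1.3,-0.9,1],[0,0,0,-3.1,1.3,-0.9,1]],
  ],
)

```text
time_s: 12.03
tcp_pos: [0.4701, 0.0198, 0.092]
eef_rot: [3.141, 0.002, -0.0]
wrist_force: [-0.0, 1.1, 0.1]
grip_width: -0.0001
gripper_force: 0.0
```

Run:
```python
from track import *
print(ang("side"))
s=bot.read_state();print(s["tcp_pos"],s["wrist_force"])
```

```text
(12.0333, 17, 346.6)
[0.47059405 0.01989816 0.09264984] [-0.24801768  0.72667094  0.07449569]
```

Run:
```python
from track import *
for i in range(3): print(ang("side"),ang("top"))
```

```text
(12.0833, 17, 348.5) (12.1333, 30, 350.9)
(12.1833, 16, 352.1) (12.2333, 29, 354.5)
(12.2833, 17, 355.7) (12.3333, 31, 357.9)
```

The wheel is creeping slowly counter-clockwise (about 35°/s) and the mark is just reaching the plate. The fingertip is already above the bare ring at r=94 mm, so I'll brake here.

>>> send_rows(
  steps=[
    [[0,0,0,0,0,0.8,1],[0,0,0,0,0,0.8,1],[0,0,0,0,0,0.8,1],[0,0,0,0,0,0.8,1],[0,0,0,0,0,0.8,1],[0,0,0,0,0,0.8,1]],
  ],
)

```text
time_s: 12.88
tcp_pos: [0.4716, 0.0196, 0.0741]
eef_rot: [3.142, -0.002, -0.001]
wrist_force: [1.1, -0.4, 5.7]
grip_width: 0.0003
gripper_force: 3.0
```

Run:
```python
from track import *
for i in range(3): print(ang("side"),ang("top"))
s=bot.read_state();print(s["tcp_pos"],s["eef_rot"],s["wrist_force"])
p,_=bot.grab_frame("top");q,_=bot.grab_frame("side")
out=np.zeros((390,800,3),np.uint8); out[:,:510]=cv2.resize(p[150:280,170:340,::-1],(510,390)); out[:336,510:798]=cv2.resize(q[120:260,190:310,::-1],(288,336)); cv2.imwrite("pics/br.png",out)
```

```text
(12.8833, 18, 2.3) (12.9333, 29, 3.2)
(12.9833, 18, 2.3) (13.0333, 29, 3.2)
(13.0833, 18, 2.3) (13.1333, 30, 3.2)
[0.47162212 0.01958728 0.07405123] [ 3.14158725e+00 -2.26429930e-03 -5.69446620e-04] [1.13190502 0.46606412 5.39363947]
```

View pics/br.png

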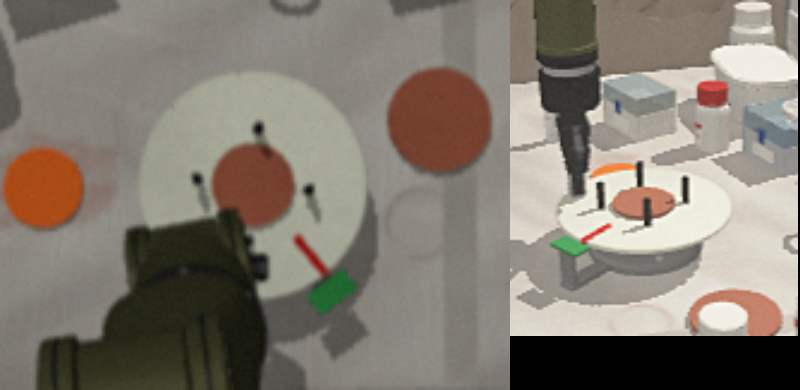

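The red mark (crop 327,273) ends at the middle of the green plate (332,292), about 3° off, and the wheel is still. I'll unload very slowly so that the release gives it no kick.

>>> send_rows(
  steps=[
    [[0,0,0,0,0,-0.004,1],[0,0,0,0,0,-0.008,1],[0,0,0,0,0,-0.012,1],[0,0,0,0,0,-0.016,1],[0,0,0,0,0,-0.02,1],[0,0,0,0,0,-0.024,1],[0,0,0,0,0,-0.028,1],[0,0,0,0,0,-0.032,1],[0,0,0,0,0,-0.036,1],[0,0,0,0,0,-0.04,1],[0,0,0,0,0,-0.044,1],[0,0,0,0,0,-0.048,1]],
  ],
)

```text
time_s: 14.28
tcp_pos: [0.4701, 0.0198, 0.0745]
eef_rot: [3.142, 0.001, -0.0]
wrist_force: [-0.3, 0.5, -0.7]
grip_width: 0.0003
gripper_force: 0.0
```

Run:
```python
from track import *
for i in range(3): print(ang("side"),ang("top"))
s=bot.read_state();print(s["tcp_pos"],s["wrist_force"],s["gripper_force"])
```

```text
(14.2833, 18, 3.0) (14.3333, 30, 3.7)
(14.3833, 19, 3.2) (14.4333, 29, 3.6)
(14.4833, 19, 3.2) (14.5333, 30, 3.7)
[0.47055022 0.01967145 0.07471559] [-0.3665608  -0.23032321 -0.58421503] 0.0
```

>>> send_rows(
  steps=[
    [[0,0,0,0,0,-0.02,1],[0,0,0,0,0,-0.06,1],[0,0,0,0,0,-0.15,1],[0,0,0,0,0,-0.4,1],[0,0,0,0,0,-0.9,1],[0,0,0,0,0,-1.6,1],[0,0,0,0,0,-2.5,1],[0,0,0,0,0,-3.3,1],[0,0,0,0,0,-3.8,1],[0,0,0,0,0,-4,1],[0,0,0,0,0,-4,1],[0,0,0,0,0,-4,1]],
  ],
)

```text
time_s: 15.58
tcp_pos: [0.4704, 0.0197, 0.1747]
eef_rot: [3.142, -0.0, -0.0]
wrist_force: [-0.5, 0.4, 0.1]
grip_width: 0.0003
gripper_force: 0.0
```

Run:
```python
from track import *
r=[ang(n) for i in range(4) for n in("side","top")]; print(r)
a=[x[2] for x in r]
if None not in a and max((x+180)%360-180 for x in a)<6 and min((x+180)%360-180 for x in a)>-3 and abs(a[0]-a[6])<.3 and abs(a[1]-a[7])<.3: print(bot.hand_in())
```

```text
[(15.5833, 18, 3.0), (15.6333, 30, 3.7), (15.6833, 18, 3.0), (15.7333, 30, 3.7), (15.7833, 18, 3.1), (15.8333, 30, 3.7), (15.8833, 18, 3.1), (15.9333, 30, 3.7)]
the job is handed in; nothing more can be done
None
```

I flicked the wheel past the index plate untouched, stopped it off the plate, and the recoil as that finger lifted turned it slowly back to the plate. There I braked it with the mark about 3° from the plate's middle (limit about 11°), took the finger away and handed in at about 16 s; the verdict was not shown.

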